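# Find the unfixed hatch of the slice chest and push it open

### The arm

A 7-joint arm with a two-finger parallel gripper is mounted at the origin on a cart in front of the work surface, level with it; the furniture and walls round the work are solid. World frame = base frame: x ahead of the robot, y to its left, z up, the work surface at z = 0. Lengths are in m, angles in rad, forces in N, time in s.
With the tool pointing down it reaches from about 0.4 to 0.85 m from the base axis. Payload 10.4 kg.
Tool frame: the origin (TCP) lies between the finger pads; the fingertips stand ahead of it and the grasp point (between the pads) lies 5 mm behind it (manip.tip_extent is the z of the fingertips in the tool frame, in m); z points along the fingers, y is the line along which they close (so a half turn about z gives the same grasp; the last joint's range is limited). The gripper opens to 85 mm and grips with 20 to 120 N. Pads are 22 mm wide; open, the fingers measure 114 mm over their backs; the gripper's body (76 mm by 85 mm) begins 54 mm behind the grasp point. The pads swing forward as they close: fully open they stand 13 mm farther back than shut.
Start: joints at [-1.248, 0.332, -0.065, 1.46, 0.022, 1.35, -0.088], TCP at [0.212, 0.588, 0.245] pointing down, gripper open.
Joint ranges: [-2.6, 2.6], [-0.5, 2.12], [-1.47, 1.34], [0.16, 2.42], [-1.27, 4.41], [0.06, 2.06], [-2.6, 2.6]. Speed limits (rad/s): [2.22, 2.22, 2.79, 2.79, 3.14, 3.14, 3.14].

### API

Orientations are given as a unit quaternion [x, y, z, w].
In Python, from workcell import status, viewer, manip gives the robot as it stands.
- The arm moves only by the tool play_rows, never from a script. Its argument "plan" is one flat list of numbers, 7 for each row, row after row: the turn, a rotation vector about the tool's x, y, z in degrees, then the shift along the tool's x, y, z in m, then the opening, from 0 (shut) to 1 (fully open). In form: [ax, ay, az, dx, dy, dz, grip, ax, ay, az, dx, dy, dz, grip, ...]. A call has 1 to 20 rows; each row is the pose to reach, as a shift and turn from the pose commanded when the call began, along the tool's axes at that moment; what a row does not reach only later rows make up. A row lasts 1/8 s, in which the tool goes at most 62.5 mm and 10.7 degrees, less where a joint would pass 70% of its speed; a pose out of reach is approached as far as the arm can. A call with a gripper value outside its range is refused whole. The fingers move at their own pace and stop on an object; "squeeze" is the grip in N (left out, the last holds). Time passes only in rows, so rows that repeat a pose let the fingers close. It gives the time, the measured TCP pose, the force, the opening and the grip force at its end, in the units of the state.
- status.get_obs(): the state, without advancing time (a new reading comes with each control period).
- viewer.camera(name): name is "scene" or "top"; returns the picture (480x640x3 uint8, red, green, blue); there is no depth.
- viewer.camera_model(name): a dict with "fx", "fy", "cx", "cy" (pixels), "R" (3x3) and "t" (3): a world point X has camera coordinates R X + t. Camera axes: x right, y down, z forward; pixel columns grow to the right and rows downward; lengths in m; the calibration is good to about 2 mm. A picture is of the moment at which its call begins. camera_model takes no time and is no camera call.
- manip.hand_in(): hands the job in; it is judged then, once.
The state is a dict: "clock": time; "joint_pos": joint angles; "joint_velocities": joint speeds; "tau": joint torques, N m; "position": TCP position; "ee_rot": TCP orientation; "ft_force": force on the tool from outside, world axes, zero at the start; "torque": the same for the moment, N m; "grip_width": opening from 0.0 (shut) to 1.0 (fully open); "grasp_force": force on a finger pad.
Only numpy, scipy, OpenCV 4.12 (cv2) and the standard library are available. Lean on these libraries where they do the work, as an engineer would, in place of code of your own. Each camera call takes 0.05 s, during which the arm holds its last target. There are 200 camera calls.

### The job

One of the four identical wooden panels in the top of the low plywood chest was never screwed down. Press the panels lightly one after another with a fingertip until you find the one that rocks, then push that panel by its finger stop, away from you, until it is fully open, and leave it open. Only press and push: do not pick anything up, do not press hard, and leave the things on and around the chest where they are.

Things in the scene. Friction and masses are not known exactly. Their poses are not given: they have to be found in the camera images.
- chest: low plywood chest fixed to the table, 180 x 294 mm, 78 mm high; origin on the table under the middle of the row of four panels; x points away from the robot, y left along the row, z up. Front rail x = -64 to -52 mm, top 56 mm up; panels x = -50 to +50 mm, top 60 mm up; behind them a fixed cover board x = +50 to +116 mm, top 78 mm up, under which an opened panel slides
- place_1 (a point): leftmost place (chest y = +105 mm): centre of the top face of the panel when closed, 60 mm above the table, axes as the chest's; it stays with the chest when the panel moves. Each panel is 100 mm (x) by 64 mm (y), 70 mm from the next; the strips between are lower. Which place has the loose panel changes from start to start
- place_2 (a point): the same for the second place from the left (chest y = +35 mm). Every panel has a finger stop, a wedge 62 mm wide (y): its upright near face is 44 mm in front of the panel's centre (x = -44 mm) and rises 16 mm above the panel; its top slopes down, away from the robot, to nothing at x = -12 mm. Push on the near face
- place_3 (a point): the same for the third place from the left (chest y = -35 mm). On every panel the flat part from x = -12 to +50 mm is the place to press; the loose panel gives way there, the three screwed ones are rigid and also cannot slide
- place_4 (a point): the same for the rightmost place (chest y = -105 mm)
- hatch_rock (a joint): rocking angle of the one loose panel (rad), in whichever place it lies: 0 level, positive with its far end down, stops at -0.12 and +0.12. It rocks front to back about a cross axis (y) through its middle; a light spring (0.6 N m/rad) levels it again. Pressed 28 mm beyond its middle it meets its stop at about 2.6 N, 3.4 mm down
- hatch_slide (a joint): how far the loose panel is pushed open (m), along the chest's +x, away from the robot: 0 closed, 0.060 fully open against a stop. About 2.5 N of friction; it stays where it is left
- marker: loose white marker pen with black cap, 150 mm long, 16 mm thick, lying on the chest's cover board; leave alone
- slice: loose oval slice of wood, 48 x 62 x 12 mm, on the cover board; leave alone
- tin: loose flat green tin box, 84 x 190 x 28 mm, to the left of the chest; origin under its centre; leave alone
- jar: loose glass jar, 71 mm wide, 107 mm high, to the right of the chest; origin under its centre; leave alone
- bundle: loose tied bundle of wood slices, 52 x 77 x 51 mm, to the right of the chest; leave alone
- glue: loose red glue tube, 40 x 136 x 27 mm, behind on the right; leave alone

How it is judged:
By the outcome, as a careful person would: the job done as asked, in the order asked, and still so for the second after the job is handed in, with the robot touching nothing.
It also fails if it takes over 58 s, if anything falls off the work surface, if the arm or the gripper's body presses on something with over 40 N, if the wrist force passes 120 N, or if a joint passes its speed limit or range.

## Working session

There is one attempt and no reset: what is moved stays moved. The work goes in short steps, Python scripts to look and compute and a tool call to move; the robot and the scene stay as the last step left them, time stands still between calls to the robot, and variables do not carry over. Pictures are saved under pics/ and viewed, at most 10 in all, crops included, and the job is handed in when it is done.

Besides the shell and the picture viewer there is one more tool, called after ">>>" as name(argument=value, ...) on one line, values as JSON. play_rows: Moves the arm, as the interface text tells. Its arguments: {"type":"object","properties":{"plan":{"type":"array","items":{"type":"number"}},"squeeze":{"type":"number"}},"required":["plan"]}

```bash
mkdir -p pics
python3 - <<'E'
from workcell import status, viewer, manip
import cv2
for n in("scene","top"):
    cv2.imwrite(f"pics/{n}0.png",viewer.camera(n)[:,:,::-1]); print(viewer.camera_model(n))
print(status.get_obs(),manip.tip_extent)
E
```

```text
{'fx': 547.6624129359802, 'fy': 547.6624129359802, 'cx': 318.8059015589918, 'cy': 240.7563570822331, 'R': array([[-0.70251004, -0.71135934,  0.02115496],
       [-0.34945411,  0.31890672, -0.88101097],
       [ 0.61996892, -0.62631174, -0.47262262]]), 't': array([0.3613054 , 0.27810216, 1.29715911])}
{'fx': 465.9318844123328, 'fy': 465.9318844123328, 'cx': 326.65971322054435, 'cy': 239.22786887337097, 'R': array([[ 6.61950180e-04, -9.99995698e-01, -2.85765652e-03],
       [-9.90027774e-01, -2.52786142e-04, -1.40872077e-01],
       [ 1.40870749e-01,  2.92240962e-03, -9.90023682e-01]]), 't': array([-0.02478266,  0.53999352,  1.10939462])}
{'clock': 0.1, 'joint_pos': array([-1.24763788,  0.33281857, -0.06467707,  1.46084852,  0.02157114,
        1.34989593, -0.08850274]), 'joint_velocities': array([-0.0009012 , -0.00046679, -0.00058315, -0.00127699, -0.00063837,
       -0.00115967,  0.0006885 ]), 'tau': array([ 1.43445784e-03, -6.26738977e+01,  4.92781238e-02, -3.92431068e+01,
        1.63814082e-02,  6.84077677e-03, -4.13120051e-05]), 'position': array([0.21171858, 0.58771424, 0.24459344]), 'ee_rot': array([ 1.72025103e-01,  9.85092359e-01, -6.31628129e-04, -9.18191885e-05]), 'ft_force': array([-0.73869934, -0.88292326,  0.26720206]), 'torque': array([ 0.00859445, -0.021408  , -0.0091276 ]), 'grasp_force': 0.0, 'grip_width': 1.001877092928746} 0.014
```

View pics/scene0.png

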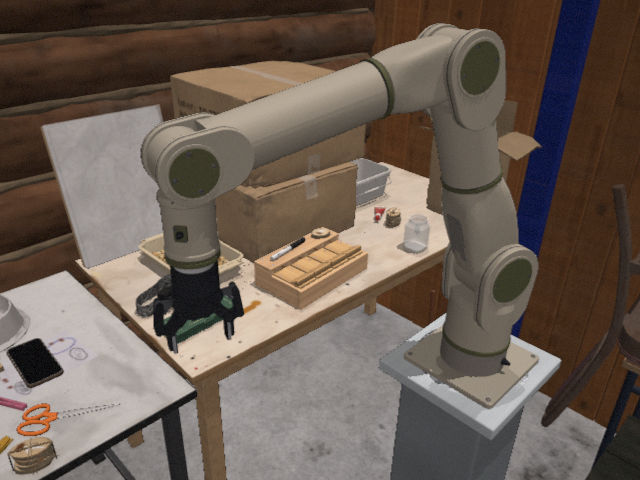

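View pics/top0.png

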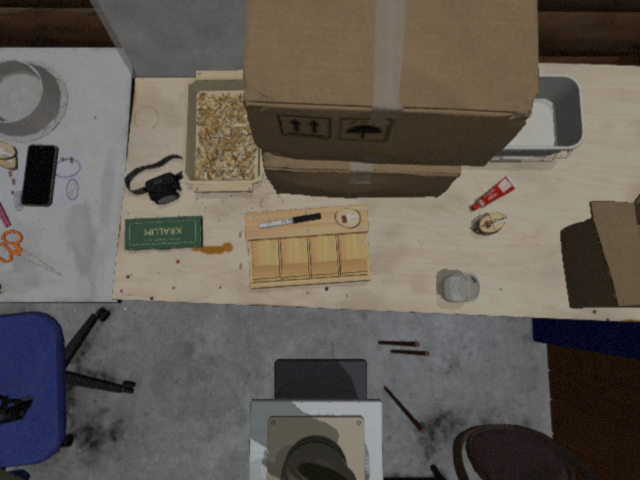

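The chest is at about (250–370, 207–288) in the top view, with the marker and slice on its cover. The tin is on its left, the jar and bundle on its right, and the arm is out of the way. I'll enlarge the chest next.

Run:
```python
import cv2
a=cv2.imread("pics/top0.png")[195:300,235:385]
cv2.imwrite("pics/c1.png",cv2.resize(a,None,fx=5,fy=5,interpolation=cv2.INTER_CUBIC))
b=cv2.imread("pics/scene0.png")[215:315,240:380]
cv2.imwrite("pics/c2.png",cv2.resize(b,None,fx=5,fy=5,interpolation=cv2.INTER_CUBIC))
```

```text
(no output)
```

View pics/c1.png

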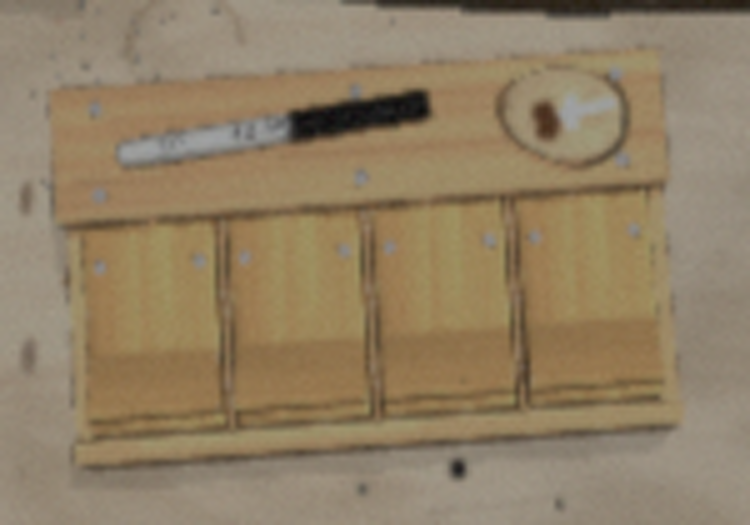

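View pics/c2.png

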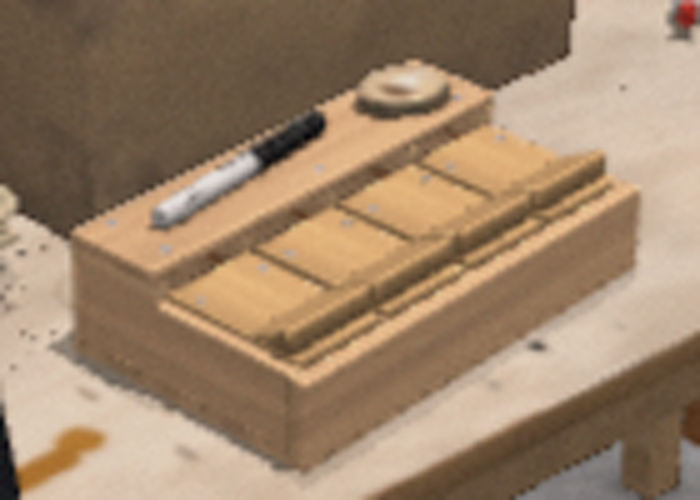

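The crops show the cover corners at about (50,92), (662,48), (668,185) and (58,225), and the rail's front corners at (78,466) and (682,424). I'll fit the chest pose to these points by casting rays.

```bash
cat > h.py <<'E'
import numpy as np
from workcell import status, viewer, manip
from scipy.spatial.transform import Rotation as Ro
def ray(n,uv,z):
    m=viewer.camera_model(n);R=m["R"];c=-R.T@m["t"]
    d=R.T@np.array([(uv[0]-m["cx"])/m["fx"],(uv[1]-m["cy"])/m["fy"],1])
    return c+d*(z-c[2])/d[2]
def fit(L,W):
    L=np.array(L);W=np.array(W)[:,:2];a=L-L.mean(0);b=W-W.mean(0)
    th=np.arctan2((a[:,0]*b[:,1]-a[:,1]*b[:,0]).sum(),(a*b).sum())
    M=np.array([[np.cos(th),-np.sin(th)],[np.sin(th),np.cos(th)]])
    o=W.mean(0)-M@L.mean(0); return th,o,(W-(L@M.T+o))*1000
E
python3 - <<'E'
from h import *
def go(n,off,pts):
    L=[p[0] for p in pts];W=[ray(n,(off[0]+p[1][0]/5-.4,off[1]+p[1][1]/5-.4),p[2]) for p in pts]
    th,o,r=fit(L,W);print(n,th,o,'\n',r.round(1));return th,o
h=.147
a=go("top",(235,195),[((.116,h),(50,92),.078),((.116,-h),(662,48),.078),((.05,-h),(668,185),.078),((.05,h),(58,225),.078),((-.064,h),(78,466),.056),((-.064,-h),(682,424),.056)])
b=go("scene",(240,215),[((.116,h),(75,235),.078),((.116,-h),(492,98),.078),((.05,h),(155,275),.078),((-.064,h),(290,385),.056),((-.064,-h),(638,190),.056)])
th=(a[0]+b[0])/2;o=(a[1]+b[1])/2
M=Ro.from_euler('z',th).as_matrix()[:2,:2]
for y in(.105,.035,-.035,-.105): print(y,M@[0.026,y]+o, M@[-.075,y]+o)
s=status.get_obs();R=Ro.from_quat(s["ee_rot"]).as_matrix();print(R.round(4), s["position"])
E
```

```text
top 0.06902951594690389 [0.49337369 0.0178131 ] 
 [[-1.2 -0.4]
 [ 0.1 -0.6]
 [-0.7  1.8]
 [ 0.3 -1.3]
 [ 0.8 -2. ]
 [ 0.7  2.4]]
scene -0.025251527476518536 [0.47650566 0.02517283] 
 [[ -3.    5.5]
 [-38.1   8.7]
 [  0.4  -1.1]
 [ 10.1  -7.3]
 [ 30.6  -5.7]]
0.105 [0.50863529 0.12703688] [0.40765948 0.12482627]
0.035 [0.51016739 0.05705365] [0.40919159 0.05484304]
-0.035 [ 0.5116995  -0.01292958] [ 0.4107237  -0.01514019]
-0.105 [ 0.51323161 -0.08291281] [ 0.4122558  -0.08512343]
[[-9.408e-01  3.389e-01 -4.000e-04]
 [ 3.389e-01  9.408e-01 -1.200e-03]
 [-0.000e+00 -1.300e-03 -1.000e+00]] [0.21171858 0.58771424 0.24459344]
```

Run:
```python
from h import *
h=.147
pts=[((.116,h),(75,235),.078),((.05,-h),(492,98),.078),((.05,h),(155,275),.078),((-.064,h),(295,385),.056),((-.064,-h),(638,190),.056)]
th,o,r=fit([p[0] for p in pts],[ray("scene",(240+p[1][0]/5-.4,215+p[1][1]/5-.4),p[2]) for p in pts]);print(th,o,r.round(1))
```

```text
0.06634564199964654 [0.49207115 0.02290059] [[-4.9 -2.6]
 [-1.1  4.4]
 [-1.6 -3.2]
 [ 6.1 -0.9]
 [ 1.5  2.2]]
```

>>> play_rows(plan=[0,0,-6,-0.11,-0.083,0,0,0,0,-12,-0.14,-0.11,0,0,0,0,-18,-0.18,-0.14,0,0,0,0,-23.7,-0.22,-0.17,0,0,0,0,-23.7,-0.26,-0.2,0,0,0,0,-23.7,-0.3,-0.23,0,0,0,0,-23.7,-0.34,-0.26,0,0,0,0,-23.7,-0.38,-0.29,0.02,0,0,0,-23.7,-0.41,-0.315,0.06,0,0,0,-23.7,-0.437,-0.334,0.1,0,0,0,-23.7,-0.437,-0.334,0.125,0,0,0,-23.7,-0.437,-0.334,0.125,0,0,0,-23.7,-0.437,-0.334,0.125,0,0,0,-23.7,-0.437,-0.334,0.125,0])

```text
clock: 1.85
position: [0.5103, 0.1264, 0.1216]
ee_rot: [-0.034, 0.999, 0.001, 0.001]
ft_force: [0.2, 0.2, 0.0]
grip_width: 0.003
grasp_force: 0.0
```

Run:
```python
from h import *
import cv2
s=status.get_obs();print(s,manip.tip_extent); R=Ro.from_quat(s["ee_rot"]).as_matrix();print(R.round(4))
a=viewer.camera("top")[180:300,220:390,::-1];b=viewer.camera("scene")[150:315,220:400,::-1]
a=cv2.resize(a,(400,282));b=cv2.resize(b,(400,367))
c=np.zeros((367,800,3),np.uint8);c[:282,:400]=a;c[:,400:]=b
cv2.imwrite("pics/d1.png",c)
```

```text
{'clock': 1.85, 'joint_pos': array([-0.59421784,  0.2220213 ,  0.2970051 ,  1.88664879, -0.07525217,
        1.04141846,  1.37331828]), 'joint_velocities': array([ 0.00260073,  0.00164734,  0.00262522,  0.00460754,  0.00010721,
       -0.00288433, -0.00032549]), 'tau': array([ 6.86476682e-02, -4.73599184e+01,  3.03614885e+00, -3.44299006e+01,
        1.83434144e-02,  1.29348369e-02, -4.65144112e-03]), 'position': array([0.51032383, 0.12639853, 0.12163418]), 'ee_rot': array([-3.43444149e-02,  9.99409448e-01,  5.03591835e-04,  9.81200545e-04]), 'ft_force': array([0.18748532, 0.23005675, 0.0492609 ]), 'torque': array([-0.04234722,  0.0229158 , -0.02446735]), 'grasp_force': 0.0, 'grip_width': 0.0033336443552529588} 0.014
[[-9.976e-01 -6.860e-02  1.900e-03]
 [-6.860e-02  9.976e-01  1.100e-03]
 [-2.000e-03  9.000e-04 -1.000e+00]]
```

View pics/d1.png

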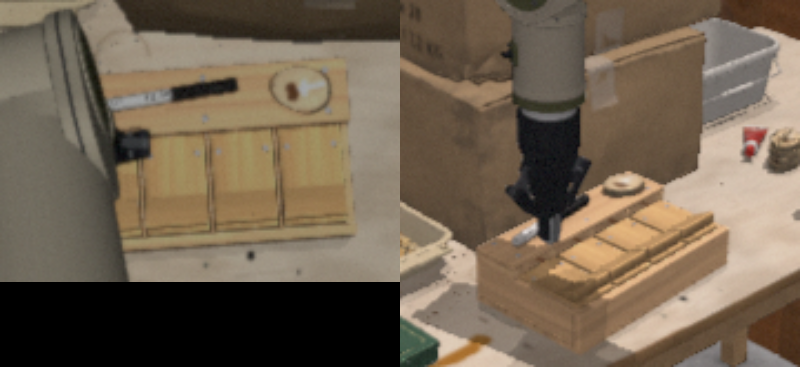

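The shut fingertips are above panel 1, at about (548,240) in the composite. I'll lower in small steps.

>>> play_rows(plan=[0,0,0,0,0,0.02,0,0,0,0,0,0,0.035,0,0,0,0,0,0,0.04,0,0,0,0,0,0,0.04,0,0,0,0,0,0,0.04,0])

```text
clock: 2.58
position: [0.5101, 0.1258, 0.0808]
ee_rot: [-0.034, 0.999, 0.0, 0.0]
ft_force: [0.4, -1.0, -1.0]
grip_width: -0.001
grasp_force: 0.0
```

>>> play_rows(plan=[0,0,0,0,0,0.001,0,0,0,0,0,0,0.002,0,0,0,0,0,0,0.002,0])

```text
clock: 2.95
position: [0.5097, 0.1257, 0.0783]
ee_rot: [-0.034, 0.999, 0.0, 0.0]
ft_force: [0.9, -0.5, 1.3]
grip_width: 0.001
grasp_force: 0.0
```

>>> play_rows(plan=[0,0,0,0,0,0.001,0,0,0,0,0,0,0.002,0,0,0,0,0,0,0.002,0])

```text
clock: 3.32
position: [0.5097, 0.1257, 0.0762]
ee_rot: [-0.034, 0.999, 0.0, -0.0]
ft_force: [0.7, 0.2, 0.5]
grip_width: 0.0
grasp_force: 0.0
```

>>> play_rows(plan=[0,0,0,0,0,0.001,0,0,0,0,0,0,0.001,0,0,0,0,0,0,0.001,0])

```text
clock: 3.7
position: [0.5098, 0.1257, 0.0753]
ee_rot: [-0.034, 0.999, 0.0, 0.0]
ft_force: [0.1, -0.1, 1.2]
grip_width: -0.005
grasp_force: 0.0
```

>>> play_rows(plan=[0,0,0,0,0,0.001,0,0,0,0,0,0,0.001,0,0,0,0,0,0,0.001,0])

```text
clock: 4.08
position: [0.5097, 0.1257, 0.0743]
ee_rot: [-0.034, 0.999, 0.0, -0.0]
ft_force: [-0.3, -0.6, -0.8]
grip_width: 0.001
grasp_force: 0.0
```

>>> play_rows(plan=[0,0,0,0,0,0.001,0,0,0,0,0,0,0.001,0,0,0,0,0,0,0.001,0])

```text
clock: 4.45
position: [0.5099, 0.1257, 0.0734]
ee_rot: [-0.034, 0.999, 0.0, 0.0]
ft_force: [1.1, -0.1, 1.8]
grip_width: -0.002
grasp_force: 0.8
```

>>> play_rows(plan=[0,0,0,0,0,0.0005,0,0,0,0,0,0,0.0005,0,0,0,0,0,0,0.0005,0])

```text
clock: 4.82
position: [0.51, 0.1257, 0.073]
ee_rot: [-0.034, 0.999, 0.0, 0.0]
ft_force: [0.8, -0.8, 3.2]
grip_width: -0.001
grasp_force: 1.4
```

>>> play_rows(plan=[0,0,0,0,0,0.001,0,0,0,0,0,0,0.001,0,0,0,0,0,0,0.001,0])

```text
clock: 5.2
position: [0.5101, 0.1257, 0.072]
ee_rot: [-0.034, 0.999, 0.0, 0.0]
ft_force: [1.2, -0.6, 4.6]
grip_width: -0.002
grasp_force: 2.5
```

>>> play_rows(plan=[0,0,0,0,0,0.0008,0,0,0,0,0,0,0.0008,0,0,0,0,0,0,0.0008,0])

```text
clock: 5.58
position: [0.5102, 0.1258, 0.0717]
ee_rot: [-0.034, 0.999, 0.0, 0.0]
ft_force: [0.0, -0.7, 11.2]
grip_width: -0.002
grasp_force: 5.6
```

```bash
cat >> h.py <<'E'
def avg(n=8):
    F=[]
    for i in range(n):
        im=viewer.camera("scene" if i else "top"); s=status.get_obs(); F.append(np.r_[s["ft_force"],s["position"],s["torque"],s["grasp_force"],s["clock"]])
    print(np.mean(F,0).round(4)); return im
E
python3 - <<'E'
from h import *
import cv2
im=avg();cv2.imwrite("pics/p1.png",im[:,:,::-1])
E
```

```text
[-0.4077 -0.8996 11.4231  0.5102  0.1258  0.0717 -0.2155  0.1835  0.0218
  5.5678  5.8   ]
```

>>> play_rows(plan=[0,0,0,0,0,-0.003,0,0,0,0,0,0,-0.01,0,0,0,0,0,0,-0.02,0,0,0,0,0,0,-0.02,0])

```text
clock: 6.48
position: [0.5101, 0.1259, 0.0918]
ee_rot: [-0.034, 0.999, 0.0, 0.001]
ft_force: [-0.1, 0.1, -0.4]
grip_width: 0.001
grasp_force: 0.0
```

Run:
```python
from h import *
import cv2
im=avg(4);cv2.imwrite("pics/p1u.png",im[:,:,::-1])
f=lambda n:cv2.resize(cv2.imread(n)[255:305,270:336],(396,300),interpolation=cv2.INTER_CUBIC)
cv2.imwrite("pics/e1.png",np.vstack([np.hstack([f("pics/p1.png"),f("pics/p1u.png")]),np.hstack([f("pics/scene0.png"),cv2.absdiff(f("pics/p1.png"),f("pics/p1u.png"))*3])]))
```

```text
[-0.3289  0.0645 -0.2042  0.5097  0.1257  0.091  -0.0228 -0.0085  0.0099
  0.      6.6   ]
```

View pics/e1.png

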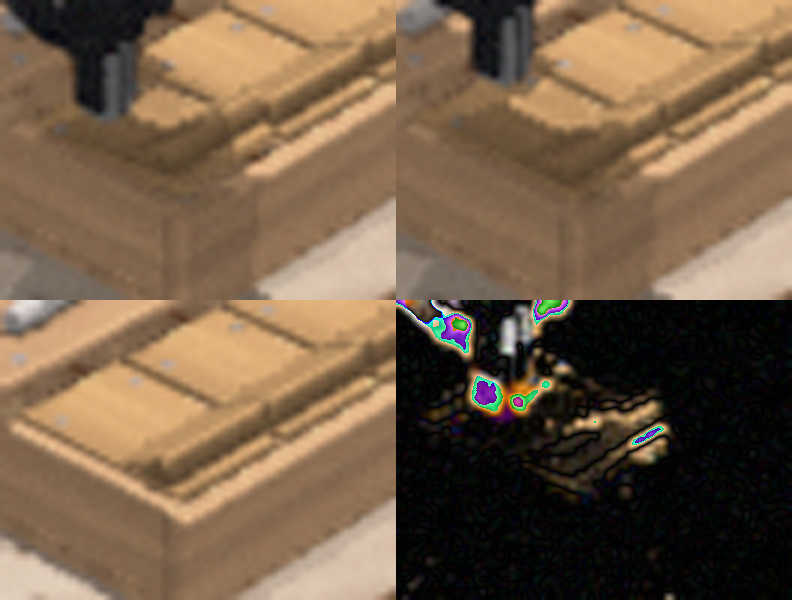

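Pressed (top left), panel 1's stop rises at (225,110) above its neighbour and the gap under it opens. Released (top right), it is level again. The difference image is confined to panel 1. The force curve agrees: the panel gave about 2.5 mm softly, then hit its stop. Panel 1 is loose, so I'll move in front of its finger stop.

>>> play_rows(plan=[0,0,0,0,0,-0.02,0,0,0,0,0,0,-0.024,0,0,0,0,0.04,0,-0.024,0,0,0,0,0.08,0,-0.024,0,0,0,0,0.099,0,-0.024,0,0,0,0,0.099,0,-0.024,0,0,0,0,0.099,0,0,0,0,0,0,0.099,0,0.009,0,0,0,0,0.099,0,0.009,0,0,0,0,0.099,0,0.009,0])

```text
clock: 7.92
position: [0.4115, 0.1191, 0.0824]
ee_rot: [-0.034, 0.999, 0.0, 0.0]
ft_force: [0.2, -0.4, 0.6]
grip_width: -0.003
grasp_force: 0.0
```

>>> play_rows(plan=[0,0,0,-0.006,0,0,0,0,0,0,-0.012,0,0,0,0,0,0,-0.018,0,0,0,0,0,0,-0.021,0,0,0,0,0,0,-0.024,0,0,0,0,0,0,-0.024,0,0,0])

```text
clock: 8.68
position: [0.4349, 0.1206, 0.0819]
ee_rot: [-0.034, 0.999, -0.0, -0.0]
ft_force: [-0.2, 0.9, 0.3]
grip_width: -0.003
grasp_force: 0.5
```

>>> play_rows(plan=[0,0,0,-0.002,0,0,0,0,0,0,-0.004,0,0,0,0,0,0,-0.006,0,0,0,0,0,0,-0.006,0,0,0])

```text
clock: 9.18
position: [0.4412, 0.121, 0.082]
ee_rot: [-0.034, 0.999, 0.0, 0.0]
ft_force: [-1.4, 0.8, 1.4]
grip_width: 0.003
grasp_force: 0.6
```

>>> play_rows(plan=[0,0,0,-0.002,0,0,0,0,0,0,-0.004,0,0,0,0,0,0,-0.006,0,0,0,0,0,0,-0.006,0,0,0])

```text
clock: 9.68
position: [0.4472, 0.1214, 0.082]
ee_rot: [-0.034, 0.999, 0.0, 0.0]
ft_force: [-1.2, 0.5, 0.3]
grip_width: 0.001
grasp_force: 0.5
```

>>> play_rows(plan=[0,0,0,-0.005,0,0,0,0,0,0,-0.01,0,0,0,0,0,0,-0.015,0,0,0,0,0,0,-0.02,0,0,0,0,0,0,-0.025,0,0,0,0,0,0,-0.03,0,0,0,0,0,0,-0.034,0,0,0,0,0,0,-0.036,0,0,0,0,0,0,-0.036,0,0,0])

```text
clock: 10.8
position: [0.4832, 0.1238, 0.0821]
ee_rot: [-0.034, 0.999, -0.0, 0.0]
ft_force: [-0.5, -0.0, 0.0]
grip_width: 0.002
grasp_force: 0.1
```

Run:
```python
from h import *
import cv2
im=avg(4);cv2.imwrite("pics/f1.png",cv2.resize(im[200:320,220:380,::-1],(800,600),interpolation=cv2.INTER_CUBIC))
```

```text
[-1.1980e-01  1.8070e-01  1.5630e-01  4.8310e-01  1.2370e-01  8.2100e-02
 -1.9500e-02 -1.5800e-02  1.1500e-02  2.6000e-03  1.0925e+01]
```

View pics/f1.png

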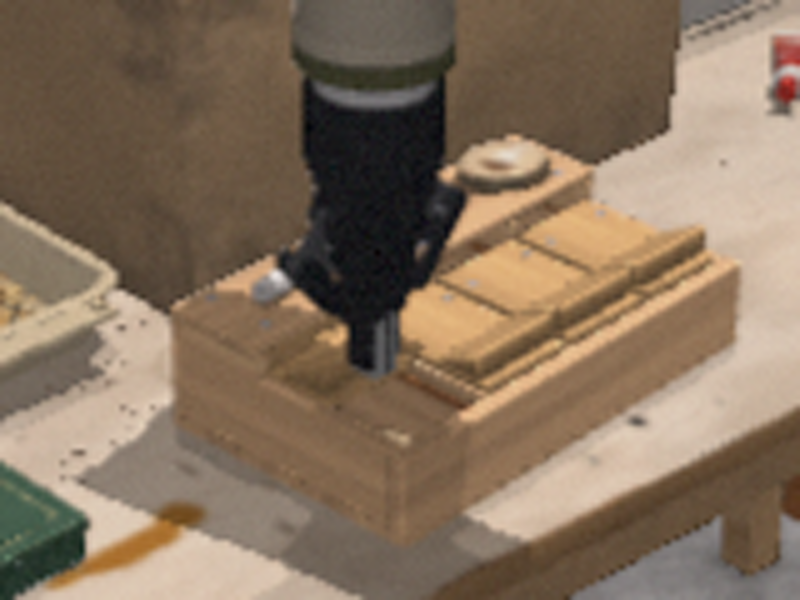

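The panel is sliding: an opening shows in front of the finger at (410,390). I'll keep going gently until it meets the stop.

>>> play_rows(plan=[0,0,0,-0.002,0,0,0,0,0,0,-0.004,0,0,0,0,0,0,-0.006,0,0,0,0,0,0,-0.006,0,0,0])

```text
clock: 11.5
position: [0.489, 0.1242, 0.082]
ee_rot: [-0.034, 0.999, -0.0, 0.0]
ft_force: [-1.1, -0.5, -0.0]
grip_width: 0.001
grasp_force: 0.7
```

>>> play_rows(plan=[0,0,0,-0.001,0,0,0,0,0,0,-0.002,0,0,0,0,0,0,-0.002,0,0,0])

```text
clock: 11.88
position: [0.4909, 0.1243, 0.082]
ee_rot: [-0.034, 0.999, 0.0, 0.0]
ft_force: [-1.9, -0.1, 0.7]
grip_width: -0.002
grasp_force: 1.0
```

>>> play_rows(plan=[0,0,0,-0.001,0,0,0,0,0,0,-0.002,0,0,0,0,0,0,-0.002,0,0,0])

```text
clock: 12.25
position: [0.4917, 0.1244, 0.0816]
ee_rot: [-0.034, 0.999, -0.0, -0.001]
ft_force: [-6.4, -1.7, 3.1]
grip_width: 0.003
grasp_force: 3.5
```

>>> play_rows(plan=[0,0,0,-0.001,0,0,0,0,0,0,-0.001,0,0,0,0,0,0,-0.001,0,0,0])

```text
clock: 12.62
position: [0.4917, 0.1245, 0.0812]
ee_rot: [-0.034, 0.999, -0.0, -0.002]
ft_force: [-10.4, -1.3, 3.9]
grip_width: -0.001
grasp_force: 5.4
```

>>> play_rows(plan=[0,0,0,0.005,0,0,0,0,0,0,0.015,0,0,0,0,0,0,0.02,0,0,0,0,0,0,0.02,0,-0.03,0,0,0,0,0.02,0,-0.08,0,0,0,0,0.04,0.05,-0.13,0,0,0,0,0.04,0.1,-0.16,0,0,0,0,0.04,0.15,-0.16,0,0,0,0,0.04,0.2,-0.16,0,0,0,0,0.04,0.25,-0.16,0,0,0,0,0.04,0.3,-0.16,0,0,0,0,0.04,0.3,-0.16,0])

```text
clock: 14.12
position: [0.4312, 0.4253, 0.2412]
ee_rot: [-0.037, 0.999, 0.0, -0.001]
ft_force: [1.2, -0.1, -1.5]
grip_width: 0.001
grasp_force: 0.0
```

Run:
```python
from h import *
import cv2
im=avg(4);a=cv2.resize(im[200:320,230:390,::-1],(400,300));b=cv2.resize(viewer.camera("top")[195:300,235:375,::-1],(400,300))
cv2.imwrite("pics/g1.png",np.hstack([a,b]))
```

```text
[ 1.450e-01 -6.720e-01  5.520e-02  4.335e-01  4.211e-01  2.418e-01
 -2.590e-02  1.520e-02 -5.900e-03  0.000e+00  1.425e+01]
```

View pics/g1.png

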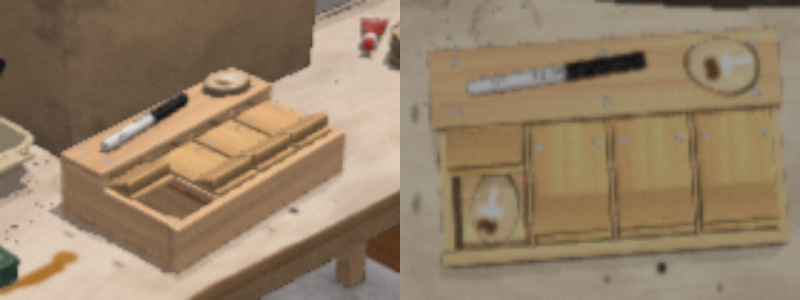

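Panel 1 is fully open (top view, around (485,150), with the opening at (490,210)). The marker and slice have not moved.

```bash
python3 -c "
from workcell import manip
print(manip.hand_in())"
```

```text
the job is handed in; nothing more can be done
None
```

The loose panel was the leftmost one (place_1): it rocked when pressed (the press peaked at about 11 N, harder than the light touch asked for), and I pushed it by its finger stop fully open, left it open and handed the job in; I did not press the other three, and nothing else was moved.

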